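Slide the carton up to the presence switch

TASK

Something has been left standing in the lane in front of the metal fence: pick it up and set it down gently, upright, in the shallow white tray, leaving the other things where they are. Then slide the taped carton over the bench, without lifting it, flush against the fence before it touches the switch, and on along the fence until it presses the roller lever just until the switch clicks, never into overtravel. Press the lever only with the carton, not with the gripper, and leave the carton there, flush with the fence and holding the switch clicked.

Things in the scene. Friction and masses are not known exactly. Their poses are not given: they have to be found in the camera images.
- guide: Fixed guide. Origin: at bench height on the fence's lane face. z up; x square to the fence, pointing through it away from the robot; y along it towards the switch (about the robot's left). Fence: aluminium strip, x 0 to 4, y -200 to 135 mm, 60 mm high, foot behind. The lane is the bare bench at x -140 to 0, y -240 to 200 mm; the carton, pushed along it in +y, meets the roller. Place and yaw vary.
- switch_lever (a joint): Angle (rad) of the switch's spring-returned roller lever about its vertical axis. 0 at rest; grows as the roller is pushed to the guide's +y. Clicks at 0.16 (roller moved 13 mm in +y), overtravel from 0.27 (22 mm). No felt snap. Force at the roller about 1.2 N at the click, 1.6 N at 0.27: the carton's friction on the bench holds it where the carton is left.
- roller (a point): White plastic roller, 24 mm diameter, axis vertical, 30 to 60 mm above the bench, and the steel arm that carries it across the lane. This point: on the roller's axis, 41 mm above the bench; at rest at x -60, y 135 mm in the guide's frame. A carton square against the fence meets the roller 12 mm towards the guide's -y from this axis. Only the carton may press it.
- switch_pivot (a point): On the vertical axis of the switch lever, at the top of its hub, 57 mm above the bench, at x 20, y 165 mm in the guide's frame; the roller's axis is 85 mm from it. The black switch housing under it, behind the fence line at its +y end, fills x 13 to 88, y 125 to 205 mm.
- carton: Closed, taped cardboard carton, loose, 0.55 to 0.9 kg, 110 (own x) by 140 (own y) by 90 mm high; too wide to grasp. Origin: centre of its underside; z up. Starts in front of the fence near its -y end, not touching it, its y within 0.45 rad of the guide's y. Flush against the fence its origin is at x -55 mm in the guide's frame, its y parallel to the guide's.
- jar: Amber glass jar with a brass-coloured screw lid, closed, 66 mm in diameter, 95 mm high, about 0.3 kg. Origin: centre of its underside; z is its axis, upright at the start. One of jar, tin and bottle starts in the lane, beside the fence; the other two stand elsewhere on the bench: which one varies.
- tin: Closed steel tin with a paper label, 68 mm in diameter, 80 mm high, about 0.25 kg. Origin: centre of its underside; z is its axis, upright at the start.
- bottle: White plastic bottle, 58 mm in diameter over its lower body, narrower at the neck and cap, 120 mm high, about 0.2 kg. Origin: centre of its underside; z is its axis, upright at the start.
- tape_roll: Bystander: a loose roll of brown packing tape lying flat, 100 mm in diameter, 48 mm high, to be left alone. Origin: centre of its underside.
- tray: Shallow white plastic tray, fixed on the bench, empty at the start, open at the top, 150 mm (x) by 160 mm (y), walls 25 mm high, wall and floor 4 mm thick. Origin: centre of its underside.
Not all that is in view belongs to the job. Leave any black or green look-alike of the carton alone.

How it is judged (in metres and radians):
On the way, in this order (a step that is already met when the one before it is completed fails the run):
1. what stood in the lane stands upright in the tray, and the other things are where they were (((x of jar in the frame of tray between -0.045 and 0.045 m and y of jar in the frame of tray between -0.05 and 0.05 m and z of jar in the frame of tray below 0.012 m and angle between each of jar, tin, bottle's own z axis and vertical below 0.15 rad and linear speed of jar below 0.03 m/s and distance of each of tin, bottle from where it was at the start of the episode below 0.02 m and (x of tin in the frame of guide below -0.14 m or y of tin in the frame of guide below -0.24 m) and (x of bottle in the frame of guide below -0.14 m or y of bottle in the frame of guide below -0.24 m)) or (x of tin in the frame of tray between -0.045 and 0.045 m and y of tin in the frame of tray between -0.05 and 0.05 m and z of tin in the frame of tray below 0.012 m and angle between each of tin, jar, bottle's own z axis and vertical below 0.15 rad and linear speed of tin below 0.03 m/s and distance of each of jar, bottle from where it was at the start of the episode below 0.02 m and (x of jar in the frame of guide below -0.14 m or y of jar in the frame of guide below -0.24 m) and (x of bottle in the frame of guide below -0.14 m or y of bottle in the frame of guide below -0.24 m)) or (x of bottle in the frame of tray between -0.045 and 0.045 m and y of bottle in the frame of tray between -0.05 and 0.05 m and z of bottle in the frame of tray below 0.012 m and angle between each of bottle, jar, tin's own z axis and vertical below 0.15 rad and linear speed of bottle below 0.03 m/s and distance of each of jar, tin from where it was at the start of the episode below 0.02 m and (x of jar in the frame of guide below -0.14 m or y of jar in the frame of guide below -0.24 m) and (x of tin in the frame of guide below -0.14 m or y of tin in the frame of guide below -0.24 m))) and distance of tape_roll from where it was at the start of the episode below 0.02 m), for 0.2 s.
2. the carton lies flush against the fence, the lever not yet pressed (x of carton in the frame of guide above -0.061 m and angle between the y axis of carton and the y axis of guide, either way round below 0.05 rad and angle between carton's own z axis and vertical below 0.05 rad and value of joint switch_lever below 0.05 rad), for 0.1 s.
At the end, for the whole second after the job is handed in: Carton on the bench, flush with the fence (gap < 6 mm, 0.05 rad), lever between 0.16 and 0.27 rad; what stood in the lane upright (0.15 rad) within the tray; the other two of jar, tin and bottle upright, outside the lane; they and the tape roll within 20 mm of their start (all of step 1 and x of carton in the frame of guide above -0.061 m and angle between the y axis of carton and the y axis of guide, either way round below 0.05 rad and angle between carton's own z axis and vertical below 0.05 rad and value of joint switch_lever between 0.16 and 0.27 rad and linear speed of carton below 0.01 m/s and not (height (world z) of carton above 0.006 m)); the robot touches nothing.
It fails at once if the lever is driven into overtravel (beyond 0.27 rad) (value of joint switch_lever above 0.27 rad).
It fails at once if something other than the carton (gripper, arm, jar, tin, bottle) presses on the lever or roller (over 0.5 N) (contact force between any of the fingers, the arm, jar, tin, bottle and switch_lever above 0.5 N).
It fails at once if the carton is lifted (over 12 mm) or tipped (over 0.15 rad) (height (world z) of carton above 0.012 m or angle between carton's own z axis and vertical above 0.15 rad).
It fails at once if the jar, the tin or the bottle is knocked over (tilt over 0.6 rad) (angle between any of jar, tin, bottle's own z axis and vertical above 0.6 rad).
It fails at once if a thing is dropped into the tray (falls free of the fingers faster than 0.5 m/s, from over about 13 mm) ((horizontal distance between jar and tray below 0.1 m and contact force between the fingers and jar below 0.1 N and linear speed of jar above 0.5 m/s) or (horizontal distance between tin and tray below 0.1 m and contact force between the fingers and tin below 0.1 N and linear speed of tin above 0.5 m/s) or (horizontal distance between bottle and tray below 0.1 m and contact force between the fingers and bottle below 0.1 N and linear speed of bottle above 0.5 m/s)).
It also fails if it takes over 72 s, if anything falls off the work surface, if the arm or the gripper's body presses on something with over 40 N, if the wrist force passes 120 N, or if a joint passes its speed limit or range.

ROBOT

A 6-joint arm with a two-finger parallel gripper is mounted at the origin on the work surface. World frame = base frame: x ahead of the robot, y to its left, z up, the work surface at z = 0. Lengths are in m, angles in degrees, forces in N, time in s.
With the tool pointing down it reaches from about 0.35 to 0.875 m from the base axis. Payload 4.2 kg.
Tool frame: the origin (TCP) lies between the finger pads; the fingertips stand 19 mm ahead of it and the grasp point (between the pads) is the TCP; z points along the fingers, y is the line along which they close (so a half turn about z gives the same grasp; the last joint's range is limited). The gripper opens to 87 mm and grips with 3 to 60 N. Pads are 19 mm wide; open, the fingers measure 117 mm over their backs; the gripper's body (75 mm by 190 mm) begins 51 mm behind the grasp point.
Start: joints at [-56.803, 22.042, 0.453, 0, -68.411, -14.817], TCP at [0.197, -0.593, 0.242] pointing down, gripper open.
Joint ranges: [-179.83, 179.83], [-69.29, 118.12], [-61.27, 80.66], [-181.25, 117.63], [-171.15, -9.14], [-177.46, 177.46]. Speed limits (degrees/s): [159.86, 159.86, 180, 180, 180, 180].

INTERFACE

Orientations are given as [roll, pitch, yaw] about the fixed x, y, z axes, in that order (R = Rz(yaw) Ry(pitch) Rx(roll)).
In Python, from bench import * gives the robot as it stands.
- The arm moves only by the shell command python3 -m crank 'ROWS' [OPENING] [FORCE]. ROWS is JSON, a list that holds one entry, the list of rows, each a list of 6 numbers: the shift along the tool's x, y, z in cm, then the turn, a rotation vector about the tool's x, y, z in rad. A call has 1 to 12 rows; each row is the pose to reach, as a shift and turn from the pose commanded when the call began, along the tool's axes at that moment; what a row does not reach only later rows make up. A row lasts 1/8 s, in which the tool goes at most 62.5 mm and 10.7 degrees, less where a joint would pass 70% of its speed; a pose out of reach is approached as far as the arm can. A call with a gripper value outside its range is refused whole. OPENING is the opening, from -1 (shut) to 1 (fully open), set as the call begins (- or left out, the last holds). The fingers move at their own pace and stop on an object; FORCE is the grip in N (left out, the last holds). Time passes only in rows, so rows that repeat a pose let the fingers close. It gives the time, the measured TCP pose, the force, the opening and the grip force at its end, in the units of the state.
- sense(): the state, without advancing time (a new reading comes with each control period).
- capture(name): name is "scene" or "side" or "wrist"; returns a dict with "img" (384x512x3 uint8, red, green, blue), "camera_matrix" (3x3 intrinsics, pixels), "T" (4x4, takes a point from camera to world coordinates). Camera axes: x right, y up, looking along -z (the intrinsics and any distortion apply to the point x, -y, -z); pixel columns grow to the right and rows downward; lengths in m; the calibration is good to about 2 mm. A picture is of the moment at which its call begins. There is no depth.
- close_job(): hands the job in; it is judged then, once.
Trained networks look in a picture, given as the dict that the camera call returned (one of the last four; its "shot" number tells which), for a name from the list of things; names that differ only in an ending like _2 or _b are one class to them, and where a whole thing is asked for, a point or a joint stands for the part that bears it (a point fixed in the world has none). Each returns a list of dicts, best first, with "conf" (0 to 1); they miss things now and then, are a little off and sometimes report something else, mostly with a low value. They report only what shows in the picture. A call takes as long as a camera call. They do not tell look-alikes from the thing itself.
- find_in(picture, target): "centre" ([x, y, z] in m, in world coordinates, good to about 4 mm: the middle of the surface that is visible of it).
- regions_of(picture, target): "pixels" (384x512 bool, what is visible of it).
- spot_point(picture, target): "centre" ([x, y, z] in m, in world coordinates, good to about 4 mm: a listed point, or the origin of a listed thing).
The state is a dict: "clock": time; "joint_pos": joint angles; "joint_vel": joint speeds; "joint_torque": joint torques, N m; "tcp_pos": TCP position; "orientation": TCP orientation; "force": force on the tool from outside, world axes, zero at the start; "torque": the same for the moment, N m; "grip_width": opening from 0.0 (shut) to 1.0 (fully open); "finger_force": force on a finger pad.
Only numpy, scipy, OpenCV 4.12 (cv2) and the standard library are available. Lean on these libraries where they do the work, as an engineer would, in place of code of your own. Each camera call takes 0.05 s, during which the arm holds its last target. There are 200 camera calls.

## Working session

There is one attempt and no reset: what is moved stays moved. The work goes in short steps, Python scripts to look and compute and a shell command to move; the robot and the scene stay as the last step left them, time stands still between calls to the robot, and variables do not carry over. Pictures are saved under pics/ and viewed, at most 10 in all, crops included, and the job is handed in when it is done.

```bash
ls && mkdir -p pics && cat > h.py <<'E'
from bench import *
import numpy as np, cv2
from scipy.spatial.transform import Rotation as R
def save(p,n): cv2.imwrite('pics/'+n+'.png',p['img'][:,:,::-1])
def pix(p,X):
    T=np.array(p['T']);q=T[:3,:3].T@(np.array(X)-T[:3,3]);q=q*[1,-1,-1];u=np.array(p['camera_matrix'])@q;return u[:2]/u[2]
def ray(p,uv,z):
    T=np.array(p['T']);d=np.linalg.inv(np.array(p['camera_matrix']))@[uv[0],uv[1],1];d=T[:3,:3]@(d*[1,-1,-1]);o=T[:3,3];return o+d*(z-o[2])/d[2]
def tool(P):  # world point -> tool-frame shift cm
    s=sense();r=R.from_euler('xyz',s['orientation'],degrees=True);return r.inv().apply(np.array(P)-s['tcp_pos'])*100
E
python3 - <<'E'
from h import *
np.set_printoptions(precision=4,suppress=True)
print(sense())
ps={n:capture(n) for n in('scene','side')}
for n,p in ps.items():
    save(p,n+'0')
    for t in ['guide','roller','switch_pivot','carton','jar','tin','bottle','tape_roll','tray']:
        r=spot_point(p,t); print(n,t,[(np.round(a['centre'],3),round(a['conf'],2)) for a in r[:3]])
E
```

```text
pics
{'clock': 0.0, 'joint_pos': array([-56.8023,  22.0904,   0.3801,  -0.0303, -68.4105, -14.8172]), 'joint_vel': array([ 0.0759, -0.0561,  0.0516,  0.0414,  0.075 , -0.0136]), 'joint_torque': array([ -0.    , -39.0666,  18.7399,   4.2199,   0.0109,  -0.0002]), 'tcp_pos': array([ 0.1969, -0.5926,  0.2405]), 'orientation': array([ 179.876 ,   -0.0036, -161.6307]), 'force': array([-0.0023, -0.4932,  1.0359]), 'torque': array([ 0.0243,  0.0356, -0.0029]), 'finger_force': 0.0, 'grip_width': 0.9997178432753994}
scene guide [(array([ 0.677, -0.015,  0.004]), 0.62)]
scene roller [(array([0.608, 0.118, 0.045]), 0.72)]
scene switch_pivot []
scene carton [(array([ 0.497, -0.164,  0.002]), 0.91), (array([ 0.281, -0.275, -0.002]), 0.9), (array([ 0.462, -0.505, -0.003]), 0.77)]
scene jar [(array([ 0.605, -0.019, -0.002]), 0.91)]
scene tin [(array([0.487, 0.056, 0.001]), 0.86), (array([ 0.606, -0.019, -0.002]), 0.64)]
scene bottle [(array([ 0.492, -0.349, -0.   ]), 0.84)]
scene tape_roll [(array([ 0.405,  0.072, -0.002]), 0.63)]
scene tray [(array([0.414, 0.334, 0.002]), 0.93)]
side guide [(array([ 0.675, -0.015, -0.002]), 0.86)]
side roller [(array([0.61 , 0.116, 0.039]), 0.67)]
side switch_pivot [(array([0.688, 0.153, 0.052]), 0.75)]
side carton [(array([ 0.462, -0.507, -0.002]), 0.76), (array([ 0.284, -0.273,  0.001]), 0.67), (array([ 0.496, -0.166,  0.001]), 0.63)]
side jar [(array([ 0.604, -0.014,  0.002]), 0.96)]
side tin [(array([ 0.487,  0.052, -0.003]), 0.97), (array([0.685, 0.154, 0.054]), 0.29)]
side bottle [(array([ 0.489, -0.349, -0.003]), 0.65)]
side tape_roll [(array([0.402, 0.074, 0.003]), 0.78)]
side tray [(array([0.413, 0.338, 0.001]), 0.8), (array([ 0.492, -0.35 , -0.001]), 0.37)]
```

View pics/scene0.png

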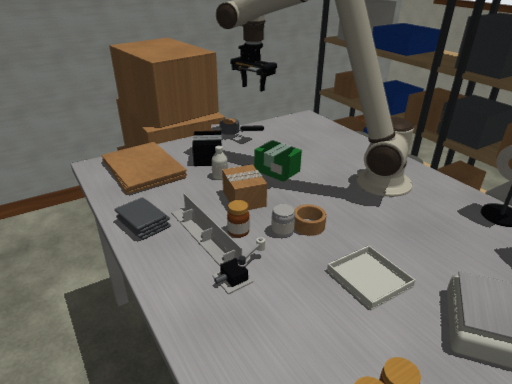

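View pics/side0.png

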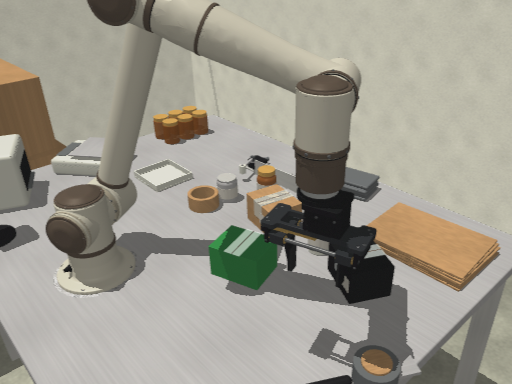

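The brown taped carton is at scene pixel (245,187). The green one at (278,160) and the black one at (207,148) are look-alikes. The jar stands in the lane at (238,218), the tin (283,220) and bottle (220,165) are outside it, and the tray is at (370,275). Guide yaw works out to about 3°.

```bash
python3 -c "
from h import *
print(tool([.56,-.03,.27]), tool([.6045,-.0165,.2]))"
```

```text
[-52.19426704  41.99039645  -2.84411349] [-56.84296148  41.86819049   4.15586549]
```

```bash
python3 -m crank '[[[-5,4,-1,0,0,0.1],[-10,8,-2,0,0,0.27],[-52.2,42,-2.8,0,0,0.27],[-52.2,42,-2.8,0,0,0.27],[-52.2,42,-2.8,0,0,0.27],[-52.2,42,-2.8,0,0,0.27],[-52.2,42,-2.8,0,0,0.27],[-52.2,42,-2.8,0,0,0.27],[-52.2,42,-2.8,0,0,0.27],[-52.2,42,-2.8,0,0,0.27],[-52.2,42,-2.8,0,0,0.27],[-52.2,42,-2.8,0,0,0.27]]]' 1 | tail -5
python3 - <<'E'
from h import *
np.set_printoptions(precision=4,suppress=True)
p=capture('wrist');save(p,'w1');print(np.array(p['T']),sense()['tcp_pos'],sense()['orientation'])
for t in ['guide','roller','switch_pivot','carton','jar','tin']:
    r=spot_point(p,t); print(t,[(np.round(a['centre'],4),round(a['conf'],2)) for a in r[:3]])
E
```

```text
tcp_pos: [0.5614, -0.0273, 0.269]
orientation: [180.0, -0.0, -176.9]
force: [-0.5, -0.8, -0.0]
grip_width: 1.001
finger_force: 0.0
[[-0.0549 -0.9619 -0.2677  0.4895]
 [ 0.9985 -0.0529 -0.0147 -0.0326]
 [ 0.     -0.2681  0.9634  0.4138]
 [ 0.      0.      0.      1.    ]] [ 0.5604 -0.0287  0.2691] [-179.9933   -0.0488 -176.9555]
guide [(array([ 0.6771, -0.0146, -0.0014]), 0.94)]
roller [(array([0.6137, 0.1154, 0.0383]), 0.72)]
switch_pivot []
carton [(array([ 0.4975, -0.1669,  0.0001]), 0.94)]
jar [(array([ 0.6015, -0.0173,  0.0007]), 0.65)]
tin []
```

View pics/w1.png

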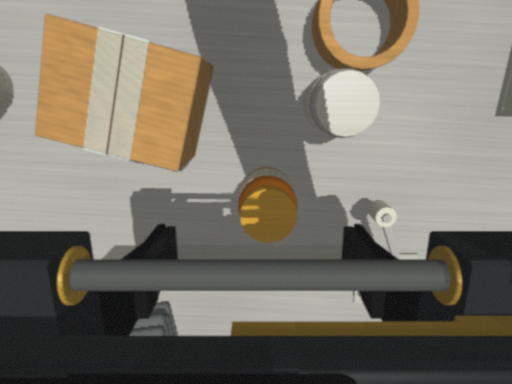

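The wrist view shows the carton top at (47,15)–(180,170), the jar lid at (268,215), the tin top at (352,102) and the roller at (386,217). The fence is hidden behind the gripper. Next I'll segment the carton and jar for yaw and centre.

```bash
python3 - <<'E'
from h import *
np.set_printoptions(precision=4,suppress=True)
p=capture('wrist')
cv2.imwrite('pics/w1c.png',cv2.resize(p['img'][0:190,20:230,::-1],None,fx=3.0,fy=3.0,interpolation=cv2.INTER_CUBIC))
for uv,z in [((268.5,215),.095),((386,217),.06),((352,102),.08)]: print(uv,ray(p,uv,z))
from scipy.optimize import least_squares
def carton(X):  # fit mask hull of projected box
    x,y,a=X;c=np.array([[i*.055,j*.07,k] for i in(-1,1) for j in(-1,1) for k in(0,.09)])
    c[:,:2]=c[:,:2]@np.array([[np.cos(a),np.sin(a)],[-np.sin(a),np.cos(a)]])+[x,y]
    m=np.zeros((384,512),np.uint8);h=cv2.convexHull(np.array([pix(p,q) for q in c],np.float32));cv2.fillConvexPoly(m,np.round(h*16).astype(np.int32),1,shift=4);return m
m=regions_of(p,'carton')[0]['pixels']
best=min(((np.sum(carton((x,y,a))!=m),x,y,a) for x in np.arange(.487,.509,.002) for y in np.arange(-.178,-.152,.002) for a in np.radians(np.arange(-40,41,2))))
print(m.sum(),best,np.degrees(best[3]))
E
```

```text
(268.5, 215) [ 0.6008 -0.0208  0.095 ]
(386, 217) [0.6091 0.1129 0.06  ]
(352, 102) [0.4867 0.0539 0.08  ]
19638 (np.int64(556), np.float64(0.497), np.float64(-0.16599999999999998), np.float64(-0.20943951023931956)) -12.000000000000002
```

View pics/w1c.png

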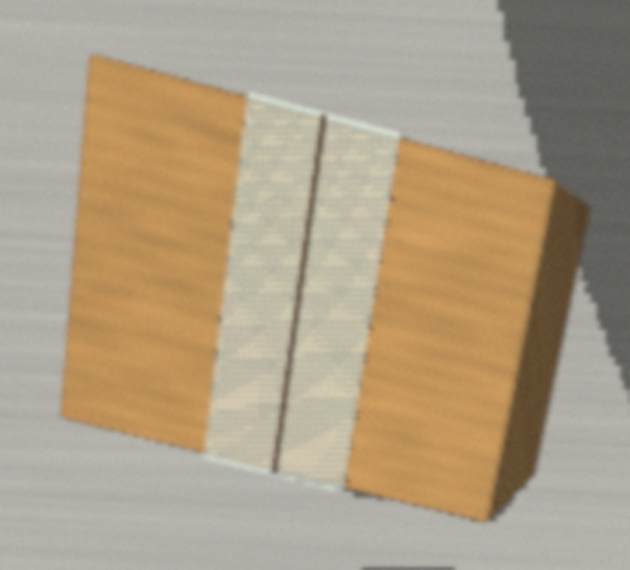

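Carton is at (0.497, -0.166) with yaw about -12°, and the jar is at about (0.602, -0.018). Grasping the jar.

```bash
python3 -m crank '[[[-4.2,0.9,3,0,0,0],[-4.2,0.9,9,0,0,0],[-4.2,0.9,14,0,0,0],[-4.2,0.9,18,0,0,0],[-4.2,0.9,20,0,0,0],[-4.2,0.9,21.2,0,0,0],[-4.2,0.9,21.2,0,0,0],[-4.2,0.9,21.2,0,0,0]]]' 1 | tail -5
python3 -m crank '[[[0,0,0,0,0,0],[0,0,0,0,0,0],[0,0,0,0,0,0],[0,0,0,0,0,0],[0,0,0,0,0,0],[0,0,0,0,0,0]]]' -1 25 | tail -6
```

```text
tcp_pos: [0.6024, -0.0188, 0.0588]
orientation: [180.0, 0.1, -177.1]
force: [-0.3, -1.0, 0.2]
grip_width: 1.001
finger_force: 0.0
clock: 4.7
tcp_pos: [0.602, -0.0184, 0.0582]
orientation: [180.0, 0.1, -177.1]
force: [-2.0, 4.9, 4.7]
grip_width: 0.754
finger_force: 25.0
```

```bash
python3 -m crank '[[[0,0,-1,0,0,0],[0,0,-5,0,0,0],[0,0,-10,0,0,0],[2,4,-12,0,0,0],[4,9,-12,0,0,0],[6.5,14,-12,0,0,0],[9,19,-12,0,0,0],[11.5,24.5,-12,0,0,0],[14,30,-12,0,0,0],[16,34,-12,0,0,0],[17.1,36.3,-12,0,0,0],[17.1,36.3,-12,0,0,0]]]' | tail -6
python3 - <<'E'
from h import *
np.set_printoptions(precision=4,suppress=True)
for n in('scene','side','wrist'):
  p=capture(n)
  if n=='wrist':save(p,'w2')
  for t in ['tray','jar']: print(n,t,[(np.round(a['centre'],4),round(a['conf'],2)) for a in spot_point(p,t)[:2]])
print(sense())
E
```

```text
clock: 6.2
tcp_pos: [0.4112, 0.3354, 0.1767]
orientation: [-179.9, -0.1, -177.0]
force: [0.7, -0.7, -4.0]
grip_width: 0.756
finger_force: 25.0
scene tray [(array([0.4147, 0.3357, 0.0047]), 0.75)]
scene jar []
side tray [(array([ 0.4131,  0.3372, -0.0006]), 0.55)]
side jar [(array([0.4145, 0.3303, 0.1207]), 0.85)]
wrist tray [(array([0.4137, 0.3312, 0.0015]), 0.96)]
wrist jar [(array([0.4117, 0.3354, 0.1215]), 0.87)]
{'clock': 6.65, 'joint_pos': array([  56.5352,   16.2665,  -18.0601,   -0.0002,  -55.6804, -143.688 ]), 'joint_vel': array([ 0.271 , -0.0306,  0.1573, -0.0407,  0.0526,  0.0777]), 'joint_torque': array([ -0.0154, -33.3211,  17.6683,   4.0724,  -0.0779,   0.0006]), 'tcp_pos': array([0.4126, 0.3344, 0.1776]), 'orientation': array([-179.9945,   -0.0042, -177.153 ]), 'force': array([ 0.6893,  0.0998, -3.1705]), 'torque': array([-0.0005,  0.0173, -0.0408]), 'finger_force': 24.964923334327977, 'grip_width': 0.7564212027166726}
```

View pics/w2.png

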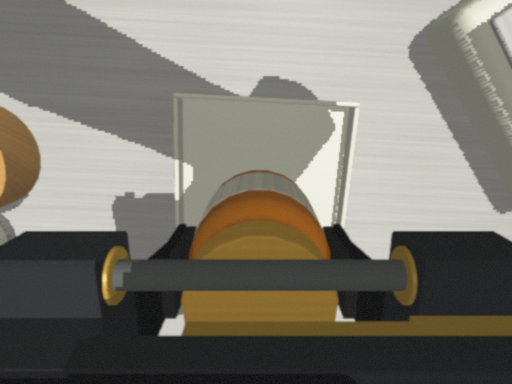

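The jar is held level over the tray: the tray edges show at (175–357, 95) and the jar at (262,250). Lowering it.

```bash
python3 -m crank '[[[0,0.0,4,0,0,0],[0,0,8,0,0,0],[0,0,10,0,0,0],[0,0,10.8,0,0,0],[0,0,11.2,0,0,0],[0,0,11.3,0,0,0],[0,0,11.3,0,0,0]]]' | tail -6
python3 -m crank '[[[0,0,0.1,0,0,0],[0,0,0.2,0,0,0],[0,0,0.2,0,0,0]]]' | tail -6
```

```text
clock: 7.52
tcp_pos: [0.4126, 0.3355, 0.0653]
orientation: [179.9, 0.1, -177.1]
force: [1.0, 0.3, -3.7]
grip_width: 0.757
finger_force: 25.0
clock: 7.9
tcp_pos: [0.4123, 0.335, 0.0625]
orientation: [-180.0, -0.0, -177.1]
force: [-0.8, -0.2, -2.7]
grip_width: 0.755
finger_force: 25.0
```

```bash
python3 -m crank '[[[0,0,0.1,0,0,0],[0,0,0.15,0,0,0],[0,0,0.15,0,0,0]]]' | tail -6
```

```text
clock: 8.28
tcp_pos: [0.4124, 0.3351, 0.0622]
orientation: [180.0, 0.0, -177.1]
force: [-2.5, -2.2, 5.9]
grip_width: 0.752
finger_force: 25.0
```

```bash
python3 -m crank '[[[0,0,0,0,0,0],[0,0,0,0,0,0],[0,0,0,0,0,0],[0,0,0,0,0,0],[0,0,-1,0,0,0],[0,0,-4,0,0,0],[0,0,-9,0,0,0],[0,0,-14,0,0,0],[0,0,-14,0,0,0]]]' 1 | tail -6
python3 - <<'E'
from h import *
np.set_printoptions(precision=4,suppress=True)
for n in('scene','side'):
  p=capture(n)
  if n=='side':save(p,'s2')
  for t in ['tray','jar']: print(n,t,[(np.round(a['centre'],4),round(a['conf'],2)) for a in spot_point(p,t)[:2]])
print(tool([.40,-.146,.2]))
E
```

```text
clock: 9.4
tcp_pos: [0.414, 0.3371, 0.2065]
orientation: [179.5, 0.4, -177.0]
force: [-0.5, 1.2, 0.4]
grip_width: 1.001
finger_force: 0.0
scene tray [(array([0.4136, 0.3325, 0.0031]), 0.86)]
scene jar [(array([0.4159, 0.3313, 0.0001]), 0.68)]
side tray [(array([0.4137, 0.3382, 0.0024]), 0.82)]
side jar [(array([0.4167, 0.3357, 0.0069]), 0.89)]
[  3.6155 -47.9225   0.0864]
```

View pics/s2.png

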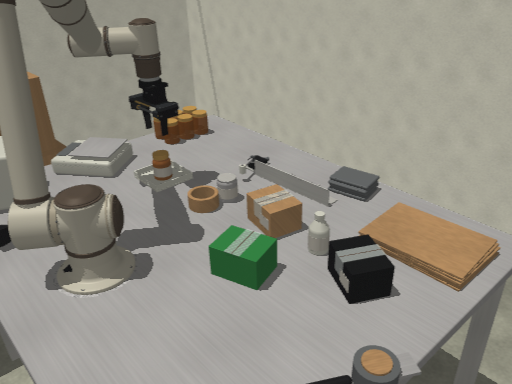

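The jar stands upright in the tray (side pixel 162,165), and nothing else has moved. Now going behind the carton on the robot side, with the tool turned to the carton's yaw.

```bash
python3 -m crank '[[[0,-4,0,0,0,0.05],[0,-10,0,0,0,0.15],[0.5,-16,0,0,0,0.262],[1,-22,0,0,0,0.262],[1.5,-28,0,0,0,0.262],[2,-34,0,0,0,0.262],[2.5,-40,0,0,0,0.262],[3.2,-45,0,0,0,0.262],[3.2,-48,0,0,0,0.262],[3.2,-48,0,0,0,0.262],[3.2,-48,0,0,0,0.262]]]' 1 | tail -6
python3 - <<'E'
from h import *
np.set_printoptions(precision=4,suppress=True)
p=capture('wrist');print(tool([.4046,-.1463,.05]),sense()['orientation'])
for n in('scene','side'):
  p=capture(n); 
  for t in ['carton','guide','roller','switch_pivot']: print(n,t,[(np.round(a['centre'],4),round(a['conf'],2)) for a in spot_point(p,t)[:3]])
E
```

```text
clock: 11.08
tcp_pos: [0.4044, -0.1457, 0.2004]
orientation: [-180.0, -0.1, 167.9]
force: [0.6, 0.3, 0.2]
grip_width: 0.999
finger_force: 0.0
[-0.0474 -0.0851 15.0602] [-179.9914   -0.0674  167.9403]
scene carton [(array([ 0.4974, -0.1632,  0.0015]), 0.85), (array([ 0.2836, -0.275 , -0.0029]), 0.77), (array([ 0.4629, -0.5081, -0.0024]), 0.71)]
scene guide [(array([ 0.6776, -0.0138,  0.002 ]), 0.61)]
scene roller [(array([0.61  , 0.1167, 0.0434]), 0.61)]
scene switch_pivot [(array([0.6872, 0.1466, 0.058 ]), 0.69)]
side carton [(array([ 0.2814, -0.2731,  0.0032]), 0.7), (array([ 0.4656, -0.5025, -0.0016]), 0.64), (array([ 0.4941, -0.1631,  0.0004]), 0.61)]
side guide [(array([ 0.6772, -0.0163, -0.0009]), 0.89)]
side roller [(array([0.6095, 0.1141, 0.0412]), 0.61)]
side switch_pivot [(array([0.6878, 0.1532, 0.0532]), 0.77)]
```

```bash
python3 -m crank '[[[0,0,5,0,0,0],[0,0,10,0,0,0],[0,0,13,0,0,0],[0,0,15,0,0,0],[-1.2,0,15,0,0,0],[-2.2,0,15,0,0,0],[-2.8,0,15,0,0,0],[-3.2,0,15,0,0,0],[-3.6,0,15,0,0,0],[-4.2,0,15,0,0,0],[-4.2,0,15,0,0,0]]]' | tail -6
python3 -m crank '[[[-1,0.1,0,0,0,-0.02],[-2,0.3,0,0,0,-0.05],[-3,0.5,0,0,0,-0.08],[-4,0.7,0,0,0,-0.11],[-5,0.9,0,0,0,-0.14],[-6,1.1,0,0,0,-0.17],[-7,1.3,0,0,0,-0.2],[-8,1.5,0,0,0,-0.23],[-9,1.7,0,0,0,-0.262],[-10,1.9,0,0,0,-0.262],[-10,1.9,0,0,0,-0.262]]]' | tail -6
python3 - <<'E'
from h import *
np.set_printoptions(precision=4,suppress=True)
p=capture('wrist');save(p,'w3');print(sense()['tcp_pos'],sense()['orientation'])
for t in ['carton','guide','roller']: print(t,[(np.round(a['centre'],4),round(a['conf'],2)) for a in spot_point(p,t)[:3]])
E
```

```text
clock: 13.0
tcp_pos: [0.4451, -0.1549, 0.0514]
orientation: [-180.0, -0.1, 167.8]
force: [-3.4, -0.3, 1.5]
grip_width: 0.995
finger_force: 1.6
clock: 14.38
tcp_pos: [0.5499, -0.157, 0.0513]
orientation: [-180.0, 0.2, -177.0]
force: [-0.8, -0.8, 0.2]
grip_width: 0.998
finger_force: 0.1
[ 0.5498 -0.157   0.0514] [-179.9713    0.2385 -176.9972]
carton [(array([ 0.6189, -0.1533,  0.0011]), 0.64)]
guide []
roller []
```

View pics/w3.png

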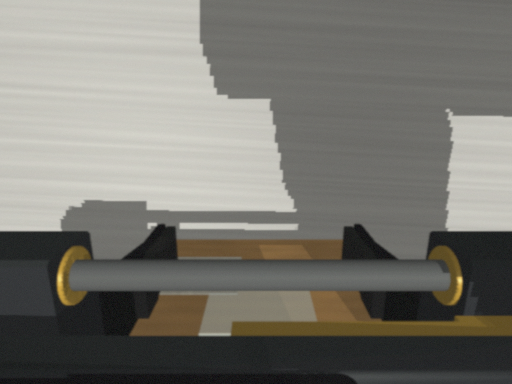

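The carton is in front of the fingers (pixels 140–360, 240–330), square to the tool. Creeping towards the fence while watching the force.

```bash
python3 -m crank '[[[-0.4,0,0,0,0,0],[-0.8,0,0,0,0,0],[-1.1,0,0,0,0,0],[-1.3,0,0,0,0,0]]]' | tail -6
python3 -m crank '[[[-0.1,0,0,0,0,0],[-0.2,0,0,0,0,0]]]' | grep -E 'force|tcp'
python3 -m crank '[[[-0.1,0,0,0,0,0],[-0.2,0,0,0,0,0]]]' | grep -E 'force|tcp'
```

```text
clock: 15.08
tcp_pos: [0.5581, -0.1566, 0.0509]
orientation: [180.0, -0.3, -177.1]
force: [-6.0, -0.7, 4.1]
grip_width: 1.0
finger_force: 3.2
tcp_pos: [0.5599, -0.1566, 0.0509]
force: [-6.3, 0.3, 3.8]
finger_force: 3.2
tcp_pos: [0.562, -0.1565, 0.0509]
force: [-6.4, -0.3, 4.0]
finger_force: 3.1
```

```bash
for i in 1 2 3; do python3 -m crank '[[[-0.1,0,0,0,0,0],[-0.2,0,0,0,0,0]]]' | grep -E 'force|tcp'; done
```

```text
tcp_pos: [0.5621, -0.1565, 0.0509]
force: [-12.0, 0.5, 9.5]
finger_force: 5.8
tcp_pos: [0.562, -0.1565, 0.0508]
force: [-14.6, -0.4, 11.0]
finger_force: 7.7
tcp_pos: [0.5619, -0.1565, 0.0508]
force: [-19.1, -2.5, 15.1]
finger_force: 9.9
```

The carton is on the fence: position stalled and force rose to 19 N. Backing off, rising, and looking.

```bash
python3 -m crank '[[[0.6,0,0,0,0,0],[1.5,0,0,0,0,0],[4,0,0,0,0,0],[6,0,-3,0,0,0],[8,0,-9,0,0,0],[8,0,-15,0,0,0],[8,0,-21,0,0,0],[8,0,-22,0,0,0],[8,0,-22,0,0,0]]]' | tail -6
python3 - <<'E'
from h import *
np.set_printoptions(precision=4,suppress=True)
g=[]
for n in('wrist','scene','side'):
  p=capture(n)
  if n=='wrist':save(p,'w4')
  for t in ['carton','guide','roller','switch_pivot']: print(n,t,[(np.round(a['centre'],4),round(a['conf'],2)) for a in spot_point(p,t)[:3]])
E
```

```text
clock: 17.45
tcp_pos: [0.4909, -0.1598, 0.2716]
orientation: [180.0, 0.1, -177.1]
force: [0.4, 0.6, -0.5]
grip_width: 1.0
finger_force: 0.0
wrist carton [(array([ 0.631 , -0.1561,  0.0025]), 0.87)]
wrist guide [(array([ 0.6738, -0.0125, -0.0017]), 0.67)]
wrist roller []
wrist switch_pivot []
scene carton [(array([ 0.6299, -0.1531,  0.0017]), 0.85), (array([ 0.2824, -0.2754, -0.0025]), 0.71)]
scene guide [(array([ 0.6747, -0.0147,  0.0058]), 0.8)]
scene roller [(array([0.6076, 0.1155, 0.0447]), 0.5)]
scene switch_pivot [(array([0.6841, 0.1475, 0.0578]), 0.68)]
side carton [(array([ 0.6285, -0.152 ,  0.0035]), 0.86), (array([ 0.282 , -0.2749,  0.0044]), 0.83), (array([ 0.4583, -0.5051, -0.0001]), 0.71)]
side guide [(array([ 0.6737, -0.0147, -0.0004]), 0.88), (array([ 0.4877, -0.3489, -0.0002]), 0.74)]
side roller [(array([0.6113, 0.118 , 0.0403]), 0.56)]
side switch_pivot [(array([0.6842, 0.1537, 0.0516]), 0.82), (array([0.4154, 0.3362, 0.0037]), 0.31)]
```

View pics/w4.png

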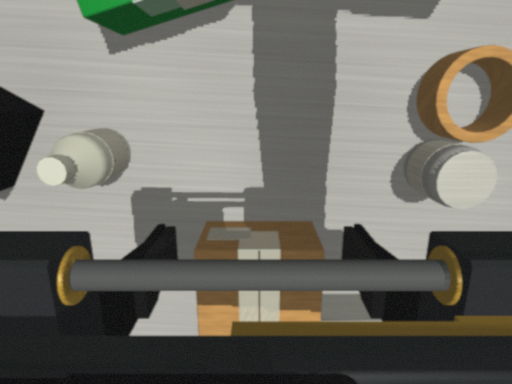

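The wrist view shows the carton square to the fence (200–325, 222–335), with the bottle at (85,160) and tin at (460,175) untouched. Now going to the carton's rear face, half open and turned 90°.

```bash
python3 -m crank '[[[-2,-2,1,0,0,-0.17],[-4,-4,2,0,0,-0.35],[-6,-6,3,0,0,-0.53],[-9,-8,4,0,0,-0.71],[-11,-10,5,0,0,-0.89],[-13.6,-11.4,6,0,0,-1.07],[-13.6,-11.4,7,0,0,-1.25],[-13.6,-11.4,7,0,0,-1.43],[-13.6,-11.4,7,0,0,-1.571],[-13.6,-11.4,7,0,0,-1.571],[-13.6,-11.4,7,0,0,-1.571]]]' 0 | tail -6
python3 - <<'E'
from h import *
np.set_printoptions(precision=4,suppress=True)
p=capture('wrist');save(p,'w5');print(tool([.633,-.267,.05]),sense()['orientation'])
for t in ['carton','guide','roller','switch_pivot']: print(t,[(np.round(a['centre'],4),round(a['conf'],2)) for a in spot_point(p,t)[:3]])
E
```

```text
clock: 19.58
tcp_pos: [0.6322, -0.267, 0.201]
orientation: [180.0, 0.0, -87.2]
force: [-0.0, 0.0, -0.1]
grip_width: 0.494
finger_force: 0.0
[ 0.0078 -0.0767 15.1066] [-179.9993    0.0022  -87.1713]
carton [(array([ 0.629 , -0.1519,  0.0017]), 0.85)]
guide []
roller []
switch_pivot []
```

View pics/w5.png

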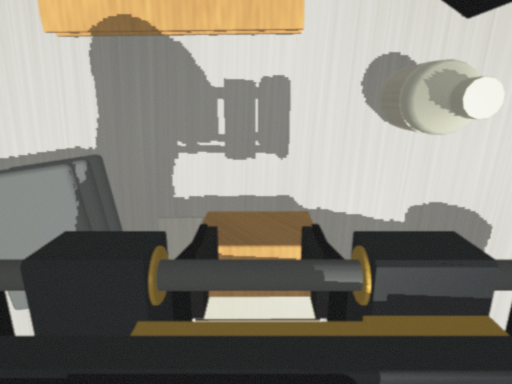

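The rear face is framed between the fingers (205–315, 212–320), with the bottle clear at (440,95). Descending and pushing.

```bash
python3 -m crank '[[[0,0,5,0,0,0],[0,0,10,0,0,0],[0,0,13,0,0,0],[0,0,15,0,0,0],[-1.2,0,15,0,0,0],[-2.2,0,15,0,0,0],[-2.8,0,15,0,0,0],[-3.2,0,15,0,0,0],[-3.6,0,15,0,0,0],[-4.2,0,15,0,0,0],[-5,0,15,0,0,0]]]' | tail -6
python3 -m crank '[[[-1.2,0,0,0,0,0],[-2.4,0,0,0,0,0],[-3.6,0,0,0,0,0],[-4.8,0,0,0,0,0],[-6,0,0,0,0,0],[-7.2,0,0,0,0,0],[-8.4,0,0,0,0,0],[-9.6,0,0,0,0,0],[-10.5,0,0,0,0,0],[-11,0,0,0,0,0]]]' | tail -6
python3 - <<'E'
from h import *
np.set_printoptions(precision=4,suppress=True)
for n in('scene','side','wrist'):
  p=capture(n)
  for t in ['carton','roller','switch_pivot']: print(n,t,[(np.round(a['centre'],4),round(a['conf'],2)) for a in spot_point(p,t)[:3]])
print(sense()['tcp_pos'],sense()['force'])
E
```

```text
clock: 21.2
tcp_pos: [0.6302, -0.2187, 0.0523]
orientation: [-179.9, -0.1, -87.1]
force: [-0.4, -6.2, 1.9]
grip_width: 0.501
finger_force: 2.9
clock: 22.45
tcp_pos: [0.6241, -0.1084, 0.0522]
orientation: [-180.0, -0.1, -87.0]
force: [-1.6, -7.1, 3.2]
grip_width: 0.495
finger_force: 3.3
scene carton [(array([ 0.2834, -0.2747, -0.0026]), 0.94), (array([ 0.6223, -0.0253,  0.0025]), 0.65), (array([ 0.407 ,  0.0714, -0.0022]), 0.38)]
scene roller [(array([0.6064, 0.1141, 0.0419]), 0.63)]
scene switch_pivot [(array([0.6819, 0.1527, 0.0593]), 0.89)]
side carton [(array([ 0.6208, -0.025 ,  0.0001]), 0.83), (array([ 0.4639, -0.5047, -0.0011]), 0.75), (array([ 0.2824, -0.2724,  0.006 ]), 0.7)]
side roller [(array([0.6079, 0.118 , 0.0394]), 0.46), (array([0.6846, 0.1537, 0.0557]), 0.29)]
side switch_pivot [(array([0.6856, 0.1514, 0.056 ]), 0.62)]
wrist carton [(array([ 0.624 , -0.0263,  0.0007]), 0.56)]
wrist roller []
wrist switch_pivot []
[ 0.6242 -0.1078  0.0514] [-0.4338 -5.0171  3.1496]
```

```bash
cat > lev.py <<'E'
from h import *
np.set_printoptions(precision=4,suppress=True)
o=np.array([.675,-.0147]);yw=np.radians(3)
def G(x,y,z): return np.array([o[0]+x*np.cos(yw)-y*np.sin(yw),o[1]+x*np.sin(yw)+y*np.cos(yw),z])
def rol(a,z):
    d=np.array([-.08,-.03]);c,s=np.cos(-a),np.sin(-a);d=[c*d[0]-s*d[1],s*d[0]+c*d[1]];return G(.02+d[0],.165+d[1],z)
for n in('scene','side'):
    p=capture(n)
    print(n,'proj top rest',pix(p,rol(0,.06)),'a.16',pix(p,rol(.16,.06)),'a.27',pix(p,rol(.27,.06)),'bottom',pix(p,rol(0,.03)))
    for t in('roller','switch_lever'):
        for r in regions_of(p,t)[:2]:
            m=np.array(r['pixels'])
            ys,xs=np.nonzero(m); print(t,round(r['conf'],2),m.sum(),'c',xs.mean().round(2),ys.mean().round(2),'box',xs.min(),xs.max(),ys.min(),ys.max())
    u,v=pix(p,rol(0,.045)).astype(int);im=p['img'][v-20:v+20,u-25:u+25]
    np.save('%s_%d.npy'%(n,int(sense()['clock']*100)),p['img'])
    hsv=cv2.cvtColor(im,cv2.COLOR_RGB2HSV);w=(hsv[...,2]>205)&(hsv[...,1]<45)
    k,l,st,ce=cv2.connectedComponentsWithStats(w.astype(np.uint8))
    print('white',[(st[i,4],(ce[i]+[u-25,v-20]).round(1)) for i in range(1,k) if st[i,4]>8])
s=sense();print(s['tcp_pos'],s['force'])
E
python3 lev.py; python3 -c "
import numpy as np,glob
f=glob.glob('scene_*.npy')[0];a=np.load(f);print(a[230:258,248:276].mean(2).astype(int))"
```

```text
scene proj top rest [260.5359 239.5859] a.16 [264.5285 241.6173] a.27 [266.9909 243.2478] bottom [260.3724 248.2444]
roller 0.67 269 c 252.39 249.98 box 238 265 237 264
switch_lever 0.68 218 c 253.16 249.23 box 239 264 237 263
white []
side proj top rest [242.4994 165.2881] a.16 [239.1941 164.5311] a.27 [237.1407 163.8788] bottom [242.8433 172.8671]
roller 0.53 123 c 245.54 164.04 box 239 254 155 173
roller 0.36 700 c 317.94 235.76 box 307 328 213 254
switch_lever 0.41 133 c 245.56 164.74 box 239 255 155 174
white []
[ 0.6242 -0.1078  0.0514] [-0.8368 -5.6727  3.7225]
[[ 64  63  63  62  63  63  63  64  65  65  63 114 144 149 149 150 107  71
   64  64  64  66  65  62  69  77  82  82]
 [ 63  64  62  63  64  63  63  64  65  64  63 113 145 151 149 151  92  65
   64  63  65  65  66  63  63  72  81  83]
 [ 64  63  64  64  63  62  64  64  65  64  65 114 144 150 151 150 140  87
   65  64  64  64  66  65  64  65  72  79]
 [ 62  62  63  63  62  62  65  64  64  64  63 115 144 148 149 150 150  92
   64  64  65  62  65  65  63  64  65  67]
 [ 62  61  64  62  62  64  65  64  64  64  65 116 144 149
[... 2051 characters left out ...]
147 146 129  90  95 135 150 152 151 149 149 150 151 151 153 154 155 154
  152 150 151 151 153 155 153 153 154 155]
 [147 128  90 103 137 108  91 139 151 150 149 149 149 150 150 153 154 154
  153 151 149 150 150 153 154 155 154 154]
 [128  99 105  87  89  72  65  84  89  88  89  88 137 149 152 151 153 154
  154 153 151 149 149 150 152 154 154 153]
 [ 99 107  89  69  65  66  64  65  65  65  65  64  83 137 150 150 152 153
  154 154 153 151 149 149 150 152 154 154]
 [107 140  92  66  66  65  64  65  66  65  64  64  64 133 150 150 151 152
  153 154 154 151 152 150 150 149 152 154]
 [138 151  95  65  65  66  64  65  66  67  65  65  63 131 149 149 149 149
  152 152 154 153 153 150 149 149 151 152]]
```

The roller's rest pixel matches the model (260.5, 239.6). I'll track its displacement by sub-pixel template matching in the scene view.

```bash
cp $(ls scene_*.npy|head -1) rest.npy && cat > trk.py <<'E'
from lev import rol,pix,capture,np,cv2,sense,spot_point
E
sed -n '1,7p' lev.py > base.py && cat > trk.py <<'E'
from base import *
ref=np.load('rest.npy');K=8
up=lambda a:cv2.resize(a,None,fx=K,fy=K,interpolation=cv2.INTER_CUBIC)
p=capture('scene')
for nm,(x0,x1,y0,y1) in {'full':(255,268,235,251),'right':(259,269,236,250)}.items():
    t=up(ref[y0:y1,x0:x1]);s=up(p['img'][y0-8:y1+12,x0-8:x1+14])
    r=cv2.matchTemplate(s,t,cv2.TM_CCOEFF_NORMED);_,c,_,l=cv2.minMaxLoc(r)
    d=np.array(l)/K-8
    A=np.arange(0,.36,.005);P=np.array([pix(p,rol(a,.05))-pix(p,rol(0,.05)) for a in A])
    print(nm,'shift px',d,'score',round(c,3),'lever',A[np.argmin(((P-d)**2).sum(1))])
for n in('scene','side'):
    print(n,[(a['centre'],round(a['conf'],2)) for a in spot_point(p if n=='scene' else capture(n),'carton')[:3] if a['centre'][0]>.55])
s=sense();print(s['clock'],s['tcp_pos'],s['force'])
E
python3 -m crank '[[[-1,0,0,0,0,0],[-2,0,0,0,0,0],[-3,0,0,0,0,0],[-4,0,0,0,0,0],[-4.8,0,0,0,0,0],[-5.2,0,0,0,0,0],[-5.4,0,0,0,0,0]]]' | tail -6; python3 trk.py
python3 -m crank '[[[-0.3,0,0,0,0,0],[-0.5,0,0,0,0,0],[-0.7,0,0,0,0,0]]]' | grep -E 'tcp|force'; python3 trk.py
```

```text
clock: 24.22
tcp_pos: [0.6211, -0.054, 0.0513]
orientation: [180.0, -0.1, -87.1]
force: [-1.1, -7.1, 4.4]
grip_width: 0.497
finger_force: 3.5
tcp_pos: [0.6206, -0.0473, 0.0513]
force: [-1.5, -7.0, 3.7]
finger_force: 3.5Traceback (most recent call last):
  File "trk.py", line 1, in <module>
    from base import *
  File "base.py", line 7
    for n in('scene','side'):
                             ^
IndentationError: expected an indented block after 'for' statement on line 7
Traceback (most recent call last):
  File "trk.py", line 1, in <module>
    from base import *
  File "base.py", line 7
    for n in('scene','side'):
                             ^
IndentationError: expected an indented block after 'for' statement on line 7
```

```bash
sed -i 7d base.py && python3 trk.py
```

```text
full shift px [-3.625  8.125] score 0.571 lever 0.0
right shift px [-4.375  8.375] score 0.553 lever 0.0
scene [([0.6199, 0.0325, 0.0041], 0.92)]
side [([0.6195, 0.0377, 0.0026], 0.82)]
24.8 [ 0.6206 -0.0471  0.0513] [-1.4618 -7.1193  4.3437]
```

```bash
python3 - <<'E'
from base import *
np.set_printoptions(linewidth=200)
p=capture('scene');np.save('now.npy',p['img']);a=p['img']
print(a[232:254,250:276].mean(2).astype(int));print((a[232:254,250:276,0].astype(int)-a[232:254,250:276,2]))
E
```

```text
[[ 57  55  54  55  52  53  53  54  53  60  66  67  67  67  66  63  65  66  64  64  64  65  67  66  73  78]
 [ 55  56  54  53  53  52  54  54  53  61  67  68  68  65  65  65  65  65  64  64  64  63  64  65  67  71]
 [ 56  55  53  53  52  53  53  54  52  63  66  66  66  65  63  65  66  64  65  64  63  64  66  66  67  67]
 [ 56  54  54  52  53  54  53  53  53  64  67  68  66  63  64  64  63  63  64  63  62  64  66  66  65  66]
 [ 55  55  51  51  53  54  53  53  55  64  67  67  64  66  65  64  62  65  64  64  64  65  66  64  66  66]
 [ 53  54  53  52  52  53  53  53  67  88 146 142 143 103  70  64  64  64  65  63  64  79  71  67  67  67]
 [ 54  52  52  53  55  53  57  75  81 128 153 150 154 170 133  79  64  64  63  64  65  82 132 141 139 137]
 [ 53  53  52  55  53  53  69  84  81  98 128 127 137 180 183 106  64  64  64  66  66  82 141 156 155 153]
 [ 53  53  53  55  54  53  72  84 156 108  88 124 171 188 180 104  64  63  65  65  65  82 140 155 158 157]
 [ 52  52  54  54  53  54  72 119 178 177 173 179 188 182 139  83  64  63  67  65  65  81 140 153 154 157]
 [ 51  55  54  53  53  55  74 
[... 2337 characters left out ...]
 4  7  8  8  9 16 38 49 48 47 48 48 31  7  3  3  3]
 [39 38 39 29  6  3  4  3  2  5  6  8  8  9 16 41 49 48 48 48 49 31  7  3  2  4]
 [38 40 27  7  4  4  3  2  4  6  8  8  8  7 16 40 48 48 47 48 55 24  5  3  3  3]
 [39 26  9  3  2  2  2  3  6  6  7  7  9  9 17 38 47 47 51 32 14  7  4  3  4  3]
 [20  8  2  2  2  2  8  7  7  6  7  8  9  9 27 44 33 24 10  7  3  4  3  3  3  4]
 [ 7  4  3  2  7 21 29 25 16  8  8  8 20 28 30 17  8  6  4  5  5  4  4  5  4  3]
 [ 4  3  2  7 24 36 39 36 39 35 34 41 31 11  8  5  4  3  2  3  3  4  4  3  3  3]
 [ 3  2  7 24 35 37 38 38 45 50 34 14  8  4  4  3  5  4  3  4  3  3  4  3  3  5]
 [ 2 15 28 36 38 38 38 26 23 10  8  4  4  4  3  4  3  5  4  2  3  4  3  4  4  3]]
```

The carton is now the background right behind the roller, which hasn't moved yet. I'll re-reference the template on this frame and creep.

```bash
cp now.npy rest.npy && sed -i "s/{'full'.*}.items/{'full':(256,267,236,249),'top':(256,267,236,244)}.items/" trk.py && python3 -m crank '[[[-0.2,0,0,0,0,0],[-0.4,0,0,0,0,0],[-0.6,0,0,0,0,0]]]' | grep -E 'tcp|force'; python3 trk.py
```

```text
tcp_pos: [0.6203, -0.0415, 0.0513]
force: [-1.6, -7.5, 3.4]
finger_force: 3.9
full shift px [1.375 0.625] score 0.948 lever 0.055
top shift px [1.375 0.625] score 0.948 lever 0.055
scene [([0.6174, 0.0422, -0.0002], 0.78)]
side [([0.6178, 0.0397, 0.0004], 0.62)]
25.425 [ 0.6203 -0.0412  0.0513] [-0.3318 -5.9413  4.18  ]
```

```bash
python3 -m crank '[[[-0.2,0,0,0,0,0],[-0.4,0,0,0,0,0],[-0.6,0,0,0,0,0],[-0.6,0,0,0,0,0]]]' | grep -E 'tcp|force'; python3 trk.py
```

```text
tcp_pos: [0.62, -0.0353, 0.0513]
force: [-1.0, -6.6, 4.0]
finger_force: 3.4
full shift px [3.125 1.5  ] score 0.952 lever 0.125
top shift px [3.125 1.625] score 0.964 lever 0.125
scene [([0.6185, 0.0484, 0.0039], 0.9)]
side [([0.6149, 0.046, -0.0004], 0.72)]
26.125 [ 0.6199 -0.0353  0.0513] [-1.022  -6.7647  4.7963]
```

```bash
python3 -m crank '[[[-0.2,0,0,0,0,0],[-0.4,0,0,0,0,0],[-0.5,0,0,0,0,0],[-0.5,0,0,0,0,0]]]' | grep -E 'tcp|force'; python3 trk.py
```

```text
tcp_pos: [0.6197, -0.0305, 0.0513]
force: [-0.5, -7.3, 3.9]
finger_force: 3.6
full shift px [4.5   2.375] score 0.951 lever 0.185
top shift px [4.5 2.5] score 0.973 lever 0.185
scene [([0.6171, 0.0521, -0.0013], 0.83)]
side [([0.6189, 0.0517, -0.0011], 0.84)]
26.825 [ 0.6197 -0.0304  0.0513] [-0.6438 -7.6031  4.3213]
```

```bash
python3 -m crank '[[[-0.1,0,0,0,0,0],[-0.2,0,0,0,0,0],[-0.2,0,0,0,0,0]]]' | grep -E 'tcp|force'; python3 trk.py
python3 -m crank '[[[0.3,0,0,0,0,0],[0.8,0,0,0,0,0],[2,0,0,0,0,0],[4,0,0,0,0,0],[5,0,-3,0,0,0],[5,0,-9,0,0,0],[5,0,-14,0,0,0],[5,0,-14,0,0,0],[5,0,-14,0,0,0]]]' | grep -E 'tcp|force'; python3 trk.py
python3 - <<'E'
from h import *
p=capture('scene');a=p['img'][160:310,150:350,::-1];cv2.imwrite('pics/fin.png',cv2.resize(a,None,fx=4,fy=4,interpolation=cv2.INTER_CUBIC))
for n in('scene','side'):
  p=capture(n)
  for t in ['carton','jar','tin','bottle','tape_roll']: print(n,t,[(np.round(a['centre'],3),round(a['conf'],2)) for a in spot_point(p,t)[:1]])
E
```

```text
tcp_pos: [0.6196, -0.0285, 0.0513]
force: [-0.9, -7.2, 3.5]
finger_force: 3.8
full shift px [5.   2.75] score 0.949 lever 0.20500000000000002
top shift px [5.125 2.875] score 0.984 lever 0.215
scene [([0.6192, 0.0537, -0.0004], 0.68)]
side [([0.6178, 0.0543, 0.0013], 0.85)]
27.4 [ 0.6196 -0.0285  0.0513] [-1.0946 -8.0014  4.309 ]
tcp_pos: [0.6219, -0.078, 0.1906]
force: [0.2, 0.3, -0.6]
finger_force: 0.0
full shift px [4.625 2.5  ] score 0.827 lever 0.19
top shift px [4.625 2.625] score 0.848 lever 0.19
scene [([0.6209, 0.054, 0.0025], 0.86)]
side [([0.6146, 0.0525, -0.0016], 0.77)]
28.725 [ 0.6218 -0.0775  0.1893] [ 0.0948 -0.5686  0.2751]
scene carton [(array([0.621, 0.055, 0.002]), 0.73)]
scene jar [(array([ 0.415,  0.336, -0.   ]), 0.63)]
scene tin [(array([0.485, 0.056, 0.004]), 0.81)]
scene bottle [(array([0.487, 0.055, 0.003]), 0.69)]
scene tape_roll [(array([ 0.407,  0.072, -0.003]), 0.88)]
side carton [(array([ 0.28 , -0.273,  0.003]), 0.88)]
side jar [(array([0.414, 0.336, 0.008]), 0.78)]
side tin [(array([ 0.489,  0.054, -0.002]), 0.95)]
side bottle [(array([ 0.487, -0.349, -0.003]), 0.78)]
side tape_roll [(array([0.402, 0.074, 0.002]), 0.94)]
```

View pics/fin.png

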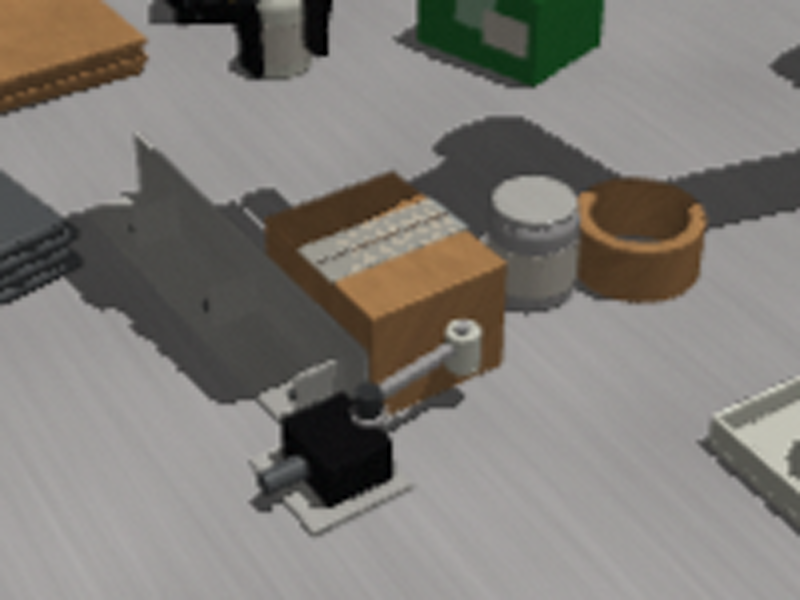

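The picture shows the carton flush with the fence, pressing the roller at (462,345) in the crop, with the tin and tape roll untouched. One last edge check under the changed lighting.

```bash
python3 - <<'E'
from base import *
p=capture('scene')
def edge(a,rows,lo,hi):
    d=a[...,0].astype(float)-a[...,2];out=[]
    for r in rows:
        v=d[r,lo:hi];h=(v[:6].min()+np.median(v[-3:]))/2;i=np.nonzero((v[:-1]<h)&(v[1:]>=h))[0][0];out.append(lo+i+(h-v[i])/(v[i+1]-v[i]))
    return np.round(out,2)
print(edge(np.load('rest.npy'),range(240,248),260,269)); print(edge(p['img'],range(242,250),265,274))
a=p['img'][238:254,258:278];print(a.mean(2).astype(int))
E
```

```text
[264.74 264.88 264.79 264.81 264.64 264.52 264.44 264.48]
[269.59 269.72 269.89 269.84 269.78 269.73 269.67 269.74]
[[ 64  67  68  66  65  68  68  66  68  64  64  64  65  63  63  65  64  65
  127 144]
 [ 64  68  67  65  67  68  78  85  83  69  65  66  64  64  65  64  63  67
  137 155]
 [ 66  67  64  66 107 169 164 145 147 163 133  80  64  66  65  63  64  66
  137 153]
 [ 66  66  65  86 163 169 159 152 152 161 176 135  79  63  63  63  66  79
  144 154]
 [ 68  66  66 113 176 129 105 108 109 153 185 181 105  64  64  65  67  83
  146 158]
 [ 65  64  67 113 178 179 114  83 120 175 191 181 103  63  63  67  67  82
  142 159]
 [ 65  64  60  80 124 168 174 174 180 186 170 137  83  63  66  67  64  81
  142 157]
 [ 66  67  59  71  89 109 120 138 129 122 122 115  78  64  67  66  64  82
  144 156]
 [ 66  92 129 139 131  98  93 101 102 105 111 112  79  67  65  65  64  81
  144 157]
 [ 95 134 149 153 134  98  93  97 101 108 110 112  79  66  66  64  65  98
  144 156]
 [142 149 134 113 100  85  90  97 102 107 111 111  81  66  66  64  65 100
  144 155]
 [152 135  95  89  90  90  92  97 103 109 111 111  79  66  66  66  66 100
  145 155]
 [112 100  78  83  88  91  94  98 103 107 111 103  75  63  65  66  67 117
  151 156]
 [ 90  79  61  73  86  92  95  97 102 108 110 100  74  65  65  71  91 142
  157 157]
 [ 66  57  52  59  77  89  95  98 103 109 128  96  69  95  92 132 147 157
  159 158]
 [ 56  52  53  55  59  68  85  92  96  95  89  99  90 134 148 155 157 156
  159 159]]
```

Shift is about 5.0 px, so the lever is at about 0.205, inside the 0.16–0.27 window. The TCP travel gives the same (17 mm). Handing in.

```bash
python3 -c "
from bench import *
print(close_job())"
```

```text
the job is handed in; nothing more can be done
None
```

I handed in the job at about 29 s of the 72 s: the jar stands upright in the tray, and the carton is flush with the fence, holding the switch clicked with the lever at an estimated 0.2 rad (window 0.16–0.27); the other things measured where they started, and no verdict was returned.

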